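# Lock the bayonet ring over the watch case

### The arm

A 7-joint arm with a two-finger parallel gripper is mounted at the origin on the work surface. World frame = base frame: x ahead of the robot, y to its left, z up, the work surface at z = 0. Lengths are in mm, angles in rad, forces in N, time in s.
With the tool pointing down it reaches from about 400 to 875 mm from the base axis. Payload 4.4 kg.
Tool frame: the origin (TCP) lies at the very end of the fingers, on their centre line; the grasp point (between the pads) lies 19 mm behind it; z points along the fingers, y is the line along which they close (so a half turn about z gives the same grasp; the last joint's range is limited). The gripper opens to 85 mm and grips with 20 to 120 N. Pads are 22 mm wide; open, the fingers measure 114 mm over their backs; the gripper's body (76 mm by 85 mm) begins 54 mm behind the grasp point. The pads swing forward as they close: fully open they stand 13 mm farther back than shut.
Start: joints at [1.126, 0.628, 0.038, 1.517, -0.027, 0.996, -0.02], TCP at [240.402, -603.924, 231.313] pointing down, gripper open.
Joint ranges: [-3.06, 3.06], [-0.37, 2.12], [-1.25, 1.32], [0.18, 2.47], [-1.1, 4.24], [0.23, 1.98], [-2.94, 2.94]. Speed limits (rad/s): [2.57, 2.57, 3.14, 3.14, 3.14, 3.14, 3.14].

### API

Orientations are given as [roll, pitch, yaw] about the fixed x, y, z axes, in that order (R = Rz(yaw) Ry(pitch) Rx(roll)).
In Python, from cell import read_state, get_image, camera_info, finish_job gives the robot as it stands.
- The arm moves only by the tool play_rows, never from a script. Its argument "deltas" is one flat list of numbers, 7 for each row, row after row: the shift along the tool's x, y, z in mm, then the turn, a rotation vector about the tool's x, y, z in rad, then the opening, from 0 (shut) to 1 (fully open). In form: [dx, dy, dz, ax, ay, az, grip, dx, dy, dz, ax, ay, az, grip, ...]. A call has 1 to 10 rows; each row is the pose to reach, as a shift and turn from the pose commanded when the call began, along the tool's axes at that moment; what a row does not reach only later rows make up. A row lasts 1/8 s, in which the tool goes at most 62.5 mm and 10.7 degrees, less where a joint would pass 70% of its speed; a pose out of reach is approached as far as the arm can. A call with a gripper value outside its range is refused whole. The fingers move at their own pace and stop on an object; the grip force is fixed at half the most. Time passes only in rows, so rows that repeat a pose let the fingers close. It gives the time, the measured TCP pose, the force, the opening and the grip force at its end, in the units of the state.
- read_state(): the state, without advancing time (a new reading comes with each control period).
- get_image(name): name is "scene" or "top" or "wrist"; returns the picture (400x640x3 uint8, red, green, blue); there is no depth.
- camera_info(name): a dict with "fx", "fy", "cx", "cy" (pixels), "distortion" ([k1, k2, p1, p2, k3] as OpenCV has them; the pictures are not rectified), "T" (4x4, takes a point from camera to world coordinates). Camera axes: x right, y down, z forward; pixel columns grow to the right and rows downward; lengths in mm; the calibration is good to about 2 mm. A picture is of the moment at which its call begins: read the wrist's pose just before it. camera_info takes no time and is no camera call; for the wrist camera it gives the pose at the moment of the call.
- finish_job(): hands the job in; it is judged then, once.
The state is a dict: "clock": time; "qpos": joint angles; "qd": joint speeds; "tau": joint torques, N m; "eef_pos": TCP position; "tool_rot": TCP orientation; "force": force on the tool from outside, world axes, zero at the start; "torque": the same for the moment, N m; "width": finger opening in mm; "gripper_force": force on a finger pad.
Only numpy, scipy, OpenCV 4.12 (cv2) and the standard library are available. Lean on these libraries where they do the work, as an engineer would, in place of code of your own. Each camera call takes 0.05 s, during which the arm holds its last target. There are 200 camera calls.

### The job

The silver watch case sits on the sprung pad of the brass holder clamped in the vise. Fit the loose bayonet ring over it, feeling for the slots so that its two lugs drop in, then press it down gently against the spring and twist it clockwise (seen from above) a quarter turn until it clicks locked, and let go. Do not press or twist hard against the holder, and leave the other things on the bench where they are.

Things in the scene. Friction and masses are not known exactly. Their poses are not given: they have to be found in the camera images.
- ring: Loose aluminium bayonet ring, open side down on the bench, 110 g. Twelve-sided, 62 mm across flats (a flat faces its x axis, then every 30 deg), 26 mm high; origin at the centre of its underside, z up. Bore 53 mm wide, closed at the top by a 5 mm flange (underside 21 mm above the origin) with a 26 mm hole.
- lug (a point): The ring's lug at its +x, a point in the plane of the ring's underside, 23 mm from its centre; a twin lies at -x. Lugs are 5 mm high, 7 mm wide, reach in to radius 20 mm, bottoms flush with the ring's underside. Red dots on the ring's top mark them. Either lug fits either slot.
- mount (a point): On the axis of the brass holder in the vise, 124 mm over the bench, level with the top of its bayonet lip (47 mm wide, 6 mm thick), z up, x along the jaw travel. Two slots through the lip, each 40 deg wide (lugs have about 8 deg to spare each way), red dots beside them, lie only roughly along this +x and -x: the head may be turned up to 38 deg either way, unmeasured: feel (or look) for them.
- lip_under (a point): On the holder's axis, level with the lip's underside. Lugs pressed below it turn clockwise only. 90 deg on from the slots it has notches 2.5 mm deep, room for lugs from about 4 deg short to 12 deg past. A sprung stop is met at about 90 deg and yields 0.045 N m per deg; solid 16 deg on. With pressure let off, the pad spring lifts the lugs into them: the click. Let go half way, a ring stays put.
- watch: Silver watch case, 31 mm wide, on the holder's spring pad; origin on the axis, at mount height when unpressed, its top 16 mm above that. The ring's flange presses on it: 3 N starts it moving, then 1.2 N per mm, solid after 8.5 mm (13 N). More than 35 N in all between the ring and the holder, case or vise counts as forcing it.
- vise: Small blue cast-iron bench vise bolted down, base 130 x 100 mm, jaws 70 mm wide, tops 95 mm high (29 mm below mount), T-bar 115 mm to its -x. Origin at the centre of its underside, z up. Never moves. Ring underside relative to mount: 0 with lugs on the lip, -5 mm in the slots resting on the case, -11 mm or lower (10 to 13 N) to turn, -13.5 mm solid, -8.5 mm clicked.
- tin: Round open steel tin of brass buckles, 72 mm wide, 30 mm high; origin at the centre of its underside. Bystander: leave it alone.
- spare_case: Spare silver watch case with blue dial, 38 mm wide (50 mm over the lugs along x), 9 mm high; origin at the centre of its underside. Bystander: leave it alone.
- mallet: Wooden mallet lying on its side, 250 mm long along x, head 48 mm thick and 85 mm long at +x; origin near the bench, below the handle's middle. Bystander: leave it alone.
- punch: Red-handled punch lying along x, 135 mm long, 22 mm thick; origin on the bench below its middle. Bystander: leave it alone.
- tray: Open dark wooden parts tray 90 x 130 x 25 mm; origin at the centre of its underside. Bystander: leave it alone.
- screwdriver: Small screwdriver lying along its x, 150 mm long; origin on the bench below its middle. Bystander: leave it alone.
- loupe: Black eye loupe standing on the bench, 34 mm wide, 30 mm high; origin at the centre of its underside. Bystander: leave it alone.
There are look-alikes about, which are no part of the job. Of the things shaped like the ring, the aluminium one is meant.

How it is judged (in metres and radians):
On the way, in this order (a step that is already met when the one before it is completed fails the run):
1. the ring is over the holder with its lugs dropped into the slots (horizontal distance between ring and mount below 0.005 m and z of ring in the frame of mount between -0.013 and -0.003 m), for 0.1 s.
2. the ring is pressed down against the spring until its lugs are below the lip (horizontal distance between ring and mount below 0.005 m and z of ring in the frame of mount below -0.01 m), for 0.1 s.
At the end, for the whole second after the job is handed in: The ring is let go and at rest on the holder, level within 3.5 deg and within 5 mm of its axis, and clicked up into the notches a quarter turn from the slots, the only place where the spring holds it with its underside 6.7 to 9.8 mm below the top of the lip (horizontal distance between ring and mount below 0.005 m and z of ring in the frame of mount between -0.0098 and -0.0067 m and angle between ring's own z axis and vertical below 0.06 rad and linear speed of ring below 0.01 m/s and contact force between the fingers and ring below 0.1 N); the robot touches nothing.
It fails at once if ring forced: more than 35 N between the ring and the holder, case or vise (contact force between ring and vise above 35 N).
It fails at once if the robot strikes the vise or holder (more than 15 N) (contact force between any of the fingers, the arm and vise above 15 N).
It fails at once if a bystander is moved more than 20 mm (distance of any of tin, spare_case, mallet, punch, tray, screwdriver, loupe from where it was at the start of the episode above 0.02 m).
It also fails if it takes over 72 s, if anything falls off the work surface, if the arm or the gripper's body presses on something with over 40 N, if the wrist force passes 120 N, or if a joint passes its speed limit or range.

## Working session

There is one attempt and no reset: what is moved stays moved. The work goes in short steps, Python scripts to look and compute and a tool call to move; the robot and the scene stay as the last step left them, time stands still between calls to the robot, and variables do not carry over. Pictures are saved under pics/ and viewed, at most 10 in all, crops included, and the job is handed in when it is done.

Besides the shell and the picture viewer there is one more tool, called after ">>>" by a JSON object that holds its "fn" and its "kwargs". play_rows: Moves the arm, as the interface text tells. Its arguments: {"type":"object","properties":{"deltas":{"type":"array"}},"required":["deltas"]}

```bash
ls; mkdir -p pics
python3 - <<'E'
from cell import *
import cv2,numpy as np
print(read_state())
for n in ("scene","top"):
    im=get_image(n); cv2.imwrite(f"pics/{n}0.png",im[:,:,::-1]); 
    c=camera_info(n); print(n,{k:np.round(v,3).tolist() for k,v in c.items() if not isinstance(v,str)})
E
```

```text
pics
{'clock': 0.0, 'qpos': array([ 1.12617973,  0.62936572,  0.03842795,  1.51833838, -0.02696518,
        0.99627063, -0.02001207]), 'qd': array([ 3.72183316e-05,  1.62122286e-03, -2.34297899e-04,  1.87183437e-03,
       -8.11966921e-04,  1.71793104e-03, -1.51009816e-03]), 'tau': array([-1.80089861e-03, -5.63397145e+01,  1.22512210e+00, -1.93443435e+01,
        1.09005219e-02,  1.04663594e-02, -7.66364423e-06]), 'eef_pos': array([ 240.18723648, -603.34804952,  230.3855968 ]), 'tool_rot': array([-3.13972879e+00,  4.58411449e-05,  3.78835518e-01]), 'force': array([ 0.02947781,  0.42900483, -0.50513325]), 'torque': array([ 0.00722513,  0.01677198, -0.00431376]), 'gripper_force': 0.0, 'width': 85.31919550645775}
scene {'fx': 433.469, 'fy': 433.469, 'cx': 320.451, 'cy': 199.801, 'distortion': [-0.12, 0.0, 0.0, 0.0, 0.0], 'T': [[0.868, 0.311, -0.389, 1022.278], [0.497, -0.511, 0.701, -917.34], [0.019, -0.802, -0.598, 845.149], [0.0, 0.0, 0.0, 1.0]]}
top {'fx': 482.594, 'fy': 482.594, 'cx': 325.22, 'cy': 200.724, 'distortion': [-0.004, 0.0, 0.0, 0.0, 0.0], 'T': [[0.01, -0.995, 0.095, 402.872], [-1.0, -0.011, -0.009, -16.422], [0.01, -0.095, -0.995, 1642.178], [0.0, 0.0, 0.0, 1.0]]}
```

View pics/scene0.png

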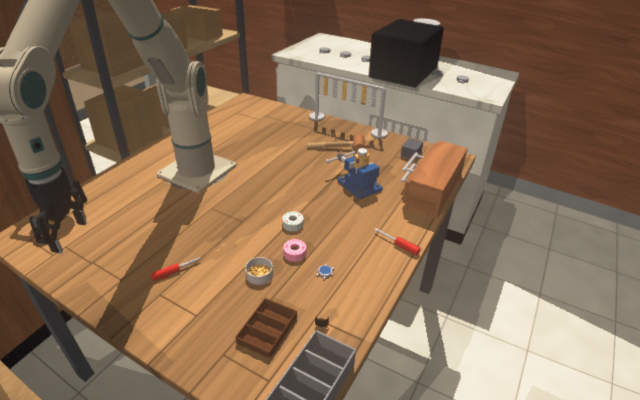

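View pics/top0.png

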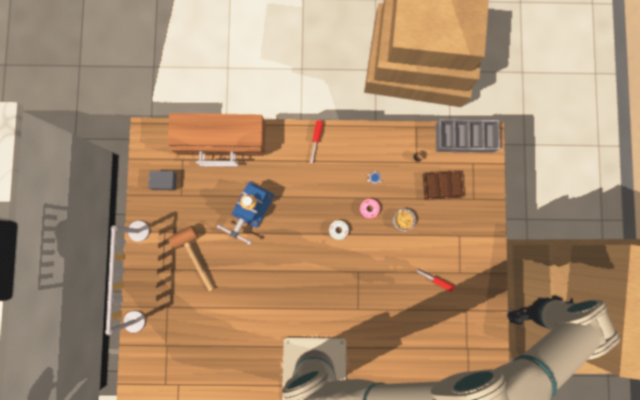

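The scene view shows the aluminium ring at (292,221), with a pink look-alike at (295,250) and the vise at (360,180). In the top view the ring is at (339,230) and the vise at (250,205).

```bash
cat > h.py <<'E'
from cell import *
import cv2,numpy as np
from scipy.spatial.transform import Rotation as R
def ray(c,uv):
    K=np.array([[c['fx'],0,c['cx']],[0,c['fy'],c['cy']],[0,0,1]])
    p=cv2.undistortPoints(np.array(uv,float).reshape(-1,1,2),K,np.array(c['distortion'],float)).reshape(-1,2)
    T=np.array(c['T']); d=np.c_[p,np.ones(len(p))]@T[:3,:3].T
    return T[:3,3],d
def plane(c,uv,z):
    o,d=ray(c,uv); return o+d*((z-o[2])/d[:,2])[:,None]
def proj(c,P):
    K=np.array([[c['fx'],0,c['cx']],[0,c['fy'],c['cy']],[0,0,1]])
    T=np.linalg.inv(np.array(c['T'])); 
    return cv2.projectPoints(np.array(P,float).reshape(-1,1,3),cv2.Rodrigues(T[:3,:3])[0],T[:3,3],K,np.array(c['distortion'],float))[0].reshape(-1,2)
def tri(c1,a,c2,b):
    o1,d1=ray(c1,[a]);o2,d2=ray(c2,[b]);A=np.c_[d1[0],-d2[0]]
    s=np.linalg.lstsq(A,o2-o1,rcond=None)[0];p=o1+s[0]*d1[0];q=o2+s[1]*d2[0]
    return (p+q)/2,np.linalg.norm(p-q)
E
python3 - <<'E'
from h import *
np.set_printoptions(precision=1,suppress=True)
t=camera_info("top");s=camera_info("scene");w=camera_info("wrist")
print("ring",plane(t,[(339,230)],26),plane(s,[(292.5,217)],26),"pink",plane(t,[(370,208)],26))
print("watch",plane(t,[(248,201)],140),plane(s,[(362,154)],140))
st=read_state();Rt=R.from_euler('xyz',st['tool_rot']).as_matrix();T=np.array(w['T'])
print("wrist in tool\n",Rt.T@T[:3,:3],Rt.T@(T[:3,3]-st['eef_pos']),w['fx'],w['cx'],w['cy'])
print(Rt)
E
```

```text
ring [[458.8 -78.5  26. ]] [[461.  -74.3  26. ]] pink [[ 533.8 -182.2   26. ]]
watch [[542.4 210.7 140. ]] [[555.6 191.6 140. ]]
wrist in tool
 [[ 0.  -1.  -0.3]
 [ 1.   0.   0. ]
 [-0.  -0.3  1. ]] [  67.4   -1.5 -143.3] 318.3208523595003 318.14276650344823 199.46094481572365
[[ 0.9  0.4 -0. ]
 [ 0.4 -0.9  0. ]
 [-0.  -0.  -1. ]]
```

>>> {"fn": "play_rows", "kwargs": {"deltas": [50, -50, 10, 0, 0, 0, 1, 100, -100, 20, 0, 0, 0, 1, 140, -145, 30, 0, 0, 0, 1, 180, -190, 40, 0, 0, 0, 1, 220, -230, 50, 0, 0, 0, 1, 260, -270, 60, 0, 0, 0, 1, 300, -310, 70, 0, 0, 0, 1, 340, -350, 80, 0, 0, 0, 1, 380, -390, 80, 0, 0, 0, 1, 398, -407, 80, 0, 0, 0, 1]}}

```text
clock: 1.35
eef_pos: [460.6, -74.8, 151.0]
tool_rot: [-3.14, -0.0, 0.384]
force: [-0.2, -0.5, 0.4]
width: 85.4
gripper_force: 0.0
```

>>> {"fn": "play_rows", "kwargs": {"deltas": [0, 0, 0, 0, 0, 0, 1, 0, 0, 0, 0, 0, 0, 1]}}

```text
clock: 1.6
eef_pos: [459.0, -79.7, 151.2]
tool_rot: [3.141, 0.001, 0.378]
force: [-0.8, 0.5, 0.1]
width: 85.6
gripper_force: 0.0
```

Run:
```python
from h import *
st=read_state();print(st['eef_pos'],st['tool_rot'],st['qpos'],st['clock'])
im=get_image("wrist");cv2.imwrite("pics/w1.png",im[:,:,::-1]);print(proj(camera_info("wrist"),[[459,-78,26]]))
```

```text
[458.97223122 -79.74273136 151.17730164] [3.14130320e+00 1.10155000e-03 3.77516551e-01] [ 0.0707748   0.49833088  0.05700981  2.09903872 -0.05093863  0.54631086
 -1.02885928] 1.6
[[317.33745986 189.82540427]]
```

View pics/w1.png

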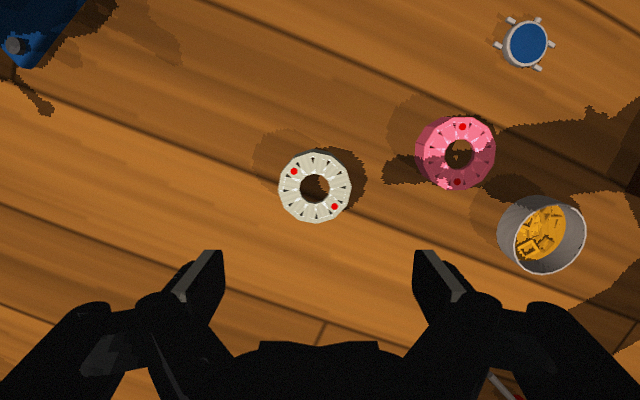

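Run:
```python
from h import *
np.set_printoptions(precision=2,suppress=True)
for k in range(2):
    st=read_state();c=camera_info("wrist");im=get_image("wrist").astype(int)
    r,g,b=im[...,0],im[...,1],im[...,2]
    m=((r>150)&(g<70)&(b<70)).astype(np.uint8);n,_,s,ce=cv2.connectedComponentsWithStats(m)
    print(s[1:,4],ce[1:])
    d=ce[1:]; d=d[(abs(d[:,0]-315)<40)&(abs(d[:,1]-190)<40)]
    P=plane(c,d,26);print(P,P.mean(0),np.linalg.norm(P[0]-P[1]),np.degrees(np.arctan2(*(P[1]-P[0])[1::-1])))
    m=((abs(r-g)<45)&(abs(g-b)<50)&(r>130)).astype(np.uint8);m[:, :240]=0;m[:,390:]=0;m[260:]=0
    cn=max(cv2.findContours(m,0,2)[0],key=cv2.contourArea);(u,v),rad=cv2.minEnclosingCircle(cn)
    print("outline",u,v,rad,cv2.contourArea(cn))
```

```text
[ 1  1 40  1  1  1 29 30] [[475.   118.  ]
 [478.   120.  ]
 [461.65 125.9 ]
 [425.   126.  ]
 [449.   143.  ]
 [445.   149.  ]
 [293.24 170.48]
 [333.67 205.5 ]]
[[467.24 -52.58  26.  ]
 [451.09 -96.61  26.  ]] [459.16 -74.59  26.  ] 46.89231821922118 -110.1444067095418
outline 313.5 187.5 36.91215515136719 3948.0
[ 1 37  1  1  1  2  1 31 31] [[476.   119.  ]
 [461.3  125.89]
 [484.   124.  ]
 [420.   133.  ]
 [464.   139.  ]
 [469.5  143.  ]
 [470.   145.  ]
 [292.81 170.77]
 [333.65 205.61]]
[[466.94 -52.41  26.  ]
 [451.04 -96.71  26.  ]] [458.99 -74.56  26.  ] 47.070899240350926 -109.74087464394883
outline 313.5 186.5 36.91215515136719 3946.0
```

Red dots at (293,171) and (334,206), 47 mm apart, so the ring is at (459,-74.6) with lugs along 70°. Now I'll turn to line up with the flats and descend.

>>> {"fn": "play_rows", "kwargs": {"deltas": [1.4, -4.2, 40, 0, 0, 0.1, 1, 1.4, -4.2, 80, 0, 0, 0.2, 1, 1.4, -4.2, 110, 0, 0, 0.2, 1, 1.4, -4.2, 130, 0, 0, 0.2, 1, 1.4, -4.2, 142, 0, 0, 0.2, 1, 1.4, -4.2, 149, 0, 0, 0.2, 1, 1.4, -4.2, 149, 0, 0, 0.2, 1, 1.4, -4.2, 149, 0, 0, 0.2, 0.2, 1.4, -4.2, 149, 0, 0, 0.2, 0.2, 1.4, -4.2, 149, 0, 0, 0.2, 0.2]}}

```text
clock: 3.0
eef_pos: [459.7, -74.6, 3.2]
tool_rot: [3.142, -0.001, 0.178]
force: [-1.2, -1.7, 5.4]
width: 60.5
gripper_force: 65.3
```

>>> {"fn": "play_rows", "kwargs": {"deltas": [0, 0, 0, 0, 0, 0, 0.2, 0, 0, 0, 0, 0, 0, 0.2, 0, 0, 0, 0, 0, 0, 0.2, 0, 0, 0, 0, 0, 0, 0.2]}}

```text
clock: 3.5
eef_pos: [459.7, -74.7, 3.2]
tool_rot: [3.141, -0.001, 0.178]
force: [-0.5, -0.8, 6.4]
width: 60.3
gripper_force: 65.4
```

>>> {"fn": "play_rows", "kwargs": {"deltas": [0, 0, -10, 0, 0, 0, 0.2, 0, 0, -50, 0, 0, 0, 0.2, 0, 0, -105, 0, 0, 0, 0.2, 5, -10, -160, 0, 0, 0, 0.2, 15, -50, -200, 0, 0, 0, 0.2, 30, -105, -220, 0, 0, 0, 0.2, 45, -160, -225, 0, 0, 0, 0.2, 55, -215, -225, 0, 0, 0, 0.2, 60, -245, -225, 0, 0, 0, 0.2, 62, -258, -225, 0, 0, 0, 0.2]}}

```text
clock: 4.75
eef_pos: [473.7, 192.5, 227.5]
tool_rot: [-3.141, 0.001, 0.182]
force: [-0.2, -0.6, -0.8]
width: 60.4
gripper_force: 65.6
```

>>> {"fn": "play_rows", "kwargs": {"deltas": [0, 0, 0, 0, 0, 0, 0.2, 0, 0, 0, 0, 0, 0, 0.2]}}

```text
clock: 5.0
eef_pos: [474.7, 188.7, 227.6]
tool_rot: [3.141, -0.0, 0.176]
force: [0.0, -0.4, -0.7]
width: 60.5
gripper_force: 65.6
```

Run:
```python
from h import *
st=read_state();print(st['eef_pos'],st['tool_rot'],st['qpos'],st['clock'],st['force'],st['torque'],st['width'])
im=get_image("wrist");cv2.imwrite("pics/w2.png",im[:,:,::-1]);print(proj(camera_info("wrist"),[[545,205,124]]))
```

```text
[474.68962003 188.66618373 227.59152879] [ 3.14082417e+00 -2.97793298e-06  1.75887458e-01] [-0.941482    0.53825393  0.7663959   1.9186547  -0.48001408  0.87626645
 -1.32398728] 5.0 [ 0.03525614 -0.41660475 -0.66568352] [ 0.0345205  -0.01192988  0.00661524] 60.46529927233158
[[314.62730076 104.10870334]]
```

View pics/w2.png

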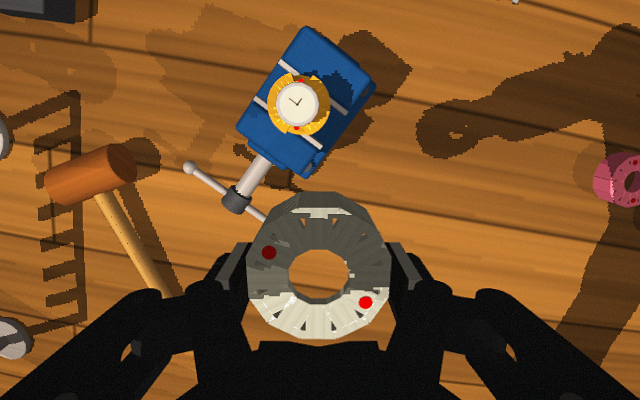

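The wrist view shows the watch face centred near (296,104), the holder's red dots near (300,79) and (296,128), and the held ring's dots at (269,252) and (365,302).

```bash
cat > m.py <<'E'
from h import *
np.set_printoptions(precision=2,suppress=True)
st=read_state();c=camera_info("wrist")
ims=[get_image("wrist").astype(float) for _ in range(4)];im=np.mean(ims,0)
c=camera_info("wrist")
r,g,b=im[...,0],im[...,1],im[...,2]
m=((r>90)&(g<0.35*r)&(b<0.35*r)).astype(np.uint8);m[:,450:]=0
n,_,s,ce=cv2.connectedComponentsWithStats(m)
for i in range(1,n):
    if s[i,4]>5: print(s[i,4],ce[i],plane(c,[ce[i]],124)[0],plane(c,[ce[i]],st['eef_pos'][2]+23)[0])
np.save("avg.npy",im)
E
python3 - <<'E'
from m import *
m=((r>170)&(b>150)).astype(np.uint8);m[:,:260]=0;m[:,340:]=0;m[150:]=0;m[:70]=0
cn=max(cv2.findContours(m,0,2)[0],key=cv2.contourArea);e=cv2.fitEllipse(cn);print("watch face",e,cv2.contourArea(cn),plane(c,[e[0]],140))
cv2.imwrite("pics/crop3.png",cv2.resize(im[50:160,240:360,::-1],None,fx=5,fy=5,interpolation=cv2.INTER_CUBIC))
print(st['eef_pos'],st['tool_rot'])
E
```

```text
16 [301.19  80.25] [559.9  218.92 124.  ] [549.98 210.67 250.6 ]
14 [296.86 127.93] [525.35 216.47 124.  ] [533.15 209.47 250.6 ]
147 [268.49 252.24] [419.59 223.66 124.  ] [481.66 212.97 250.6 ]
122 [365.07 302.2 ] [386.53 132.47 124.  ] [465.57 168.57 250.6 ]
watch face ((297.462890625, 104.11298370361328), (41.12264633178711, 42.90238952636719), 172.83705139160156) 1377.0 [[542.54 217.81 140.  ]]
[474.75 188.71 227.6 ] [ 3.14 -0.    0.18][ WARN:0@2.285] global loadsave.cpp:1063 imwrite_ Unsupported depth image for selected encoder is fallbacked to CV_8U.
```

View pics/crop3.png

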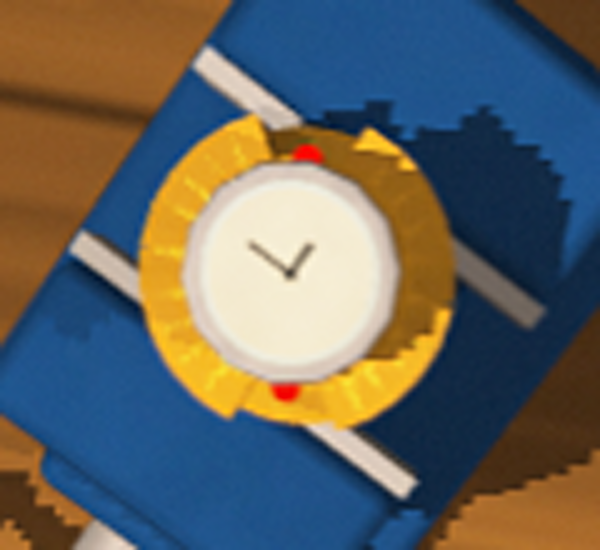

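The crop shows the slots: upper one centred at about (315,125), lower one at about (287,420). That matches the dots: slots along about 4°, axis near (542.6,217.7). The ring's lugs sit at tool yaw + 60°, so I need yaw 124°. I'll go there and take a second view, which also cancels the camera bias.

>>> {"fn": "play_rows", "kwargs": {"deltas": [10, 5, 0, 0, 0, -0.18, 0.2, 20, 10, 0, 0, 0, -0.36, 0.2, 30, 15, 0, 0, 0, -0.54, 0.2, 40, 20, 0, 0, 0, -0.72, 0.2, 50, 25, 0, 0, 0, -0.9, 0.2, 60, 30, 0, 0, 0, -1.08, 0.2, 70, 35, 0, 0, 0, -1.26, 0.2, 80, 40, 0, 0, 0, -1.44, 0.2, 90, 45, 0, 0, 0, -1.62, 0.2, 100, 47, 0, 0, 0, -1.8, 0.2]}}

```text
clock: 6.5
eef_pos: [581.7, 161.1, 227.2]
tool_rot: [-3.141, 0.0, 1.983]
force: [-0.7, 0.6, -1.6]
width: 60.5
gripper_force: 65.6
```

>>> {"fn": "play_rows", "kwargs": {"deltas": [0, 0, 0, 0, 0, -0.1, 0.2, 0, 0, 0, 0, 0, -0.19, 0.2, 0, 0, 0, 0, 0, -0.19, 0.2, 0, 0, 0, 0, 0, -0.19, 0.2]}}

```text
clock: 7.0
eef_pos: [581.3, 161.9, 227.3]
tool_rot: [-3.141, 0.0, 2.167]
force: [0.7, -0.4, -0.1]
width: 60.8
gripper_force: 65.6
```

Run:
```python
from m import *
print(st['clock'],st['qpos'],st['force'],st['torque'])
w=proj(c,[[542.6,217.7,140]])[0];u,v=w.astype(int);print(w)
m=((r>170)&(b>150)).astype(np.uint8);k=np.zeros_like(m);k[max(0,v-30):v+30,u-30:u+30]=1;m*=k
cn=max(cv2.findContours(m,0,2)[0],key=cv2.contourArea);e=cv2.fitEllipse(cn);print("watch face",e,cv2.contourArea(cn),plane(c,[e[0]],140))
cv2.imwrite("pics/w4.png",im[:,:,::-1].astype(np.uint8))
print(st['eef_pos'],st['tool_rot'])
```

```text
13 [297.08 102.46] [525.25 215.84 124.  ] [533.49 217.89 250.27]
17 [337.18 126.18] [559.91 218.49 124.  ] [550.4  219.18 250.27]
150 [268.5 252. ] [571.87 100.88 124.  ] [556.24 161.79 250.27]
124 [365.1  302.03] [668.7  107.83 124.  ] [603.48 165.19 250.27]
60 [368.98 337.52] [694.7   79.26 124.  ] [616.17 151.25 250.27]
50 [381.28 346.44] [710.53  77.58 124.  ] [623.89 150.43 250.27]
7.0 [-0.42  0.57  0.17  1.66 -0.11  0.92  0.38] [ 0.7  -0.36 -0.15] [-0.02 -0.03 -0.01]
[317.71 114.04]
watch face ((316.8936767578125, 114.06147003173828), (40.2430419921875, 41.85923767089844), 1.6348096132278442) 1321.5 [[542.14 217.37 140.  ]]
[581.35 161.9  227.27] [-3.14  0.    2.17]
```

View pics/w4.png

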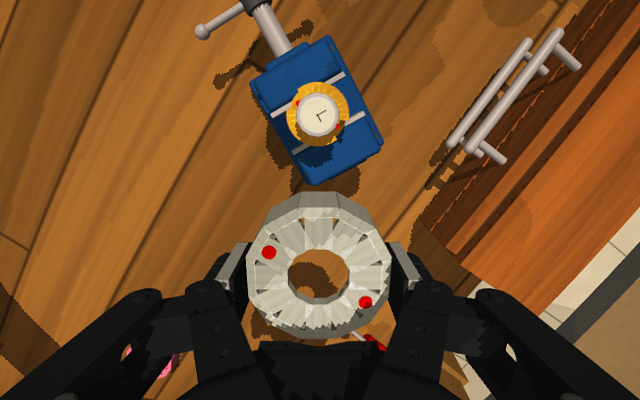

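The second view agrees: axis at (542.3,217.6), slots at 4.2°, lugs at 4.1°. Moving to just above the holder.

>>> {"fn": "play_rows", "kwargs": {"deltas": [20, 0, 5, 0, 0, 0, 0.2, 45, -1, 20, 0, 0, 0, 0.2, 60, -1, 40, 0, 0, 0, 0.2, 65.7, -1, 60, 0, 0, 0, 0.2, 65.7, -1, 64, 0, 0, 0, 0.2, 65.7, -1, 64, 0, 0, 0, 0.2, 65.7, -1, 64, 0, 0, 0, 0.2]}}

```text
clock: 8.07
eef_pos: [544.2, 216.0, 164.1]
tool_rot: [3.14, 0.0, 2.168]
force: [-1.1, 0.4, -0.3]
width: 60.8
gripper_force: 65.6
```

Run:
```python
from m import *
print(st['clock'],st['force'],st['torque'])
cv2.imwrite("pics/w5.png",im[90:390,170:470][:,:,::-1].repeat(2,0).repeat(2,1).astype(np.uint8))
print(st['eef_pos'],st['tool_rot'],proj(c,[[542.3,217.6,140]]))
```

```text
150 [268.5 252. ] [526.67 185.12 124.  ] [518.8  215.54 187.13]
126 [365.1  302.13] [598.64 190.19 124.  ] [565.96 218.86 187.13]
8.075 [-1.07  0.42 -0.31] [ 0.   -0.03  0.04]
[544.2  215.99 164.13] [3.14 0.   2.17] [[318.24 234.94]]
```

View pics/w5.png

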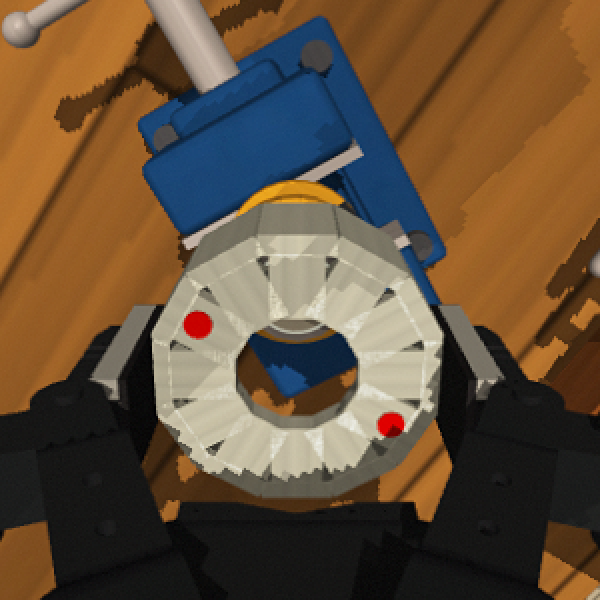

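The ring is centred over the holder in the view: brass arc centred near column 296, ring near 297, and the dots put the ring at (542.4,217.2). Descending gently.

>>> {"fn": "play_rows", "kwargs": {"deltas": [0, 0, 12, 0, 0, 0, 0.2, 0, 0, 22, 0, 0, 0, 0.2, 0, 0, 29, 0, 0, 0, 0.2, 0, 0, 33, 0, 0, 0, 0.2, 0, 0, 35, 0, 0, 0, 0.2, 0, 0, 35, 0, 0, 0, 0.2]}}

```text
clock: 9.02
eef_pos: [543.6, 216.0, 128.3]
tool_rot: [3.141, 0.0, 2.169]
force: [0.6, -0.3, -0.7]
width: 60.7
gripper_force: 65.6
```

>>> {"fn": "play_rows", "kwargs": {"deltas": [0, 0, 1, 0, 0, 0, 0.2, 0, 0, 2, 0, 0, 0, 0.2, 0, 0, 3, 0, 0, 0, 0.2, 0, 0, 3, 0, 0, 0, 0.2]}}

```text
clock: 9.52
eef_pos: [543.5, 216.0, 125.3]
tool_rot: [-3.142, 0.0, 2.169]
force: [-0.1, 0.6, -1.7]
width: 60.5
gripper_force: 65.6
```

>>> {"fn": "play_rows", "kwargs": {"deltas": [0, 0, 1, 0, 0, 0, 0.2, 0, 0, 2, 0, 0, 0, 0.2, 0, 0, 3, 0, 0, 0, 0.2, 0, 0, 3, 0, 0, 0, 0.2]}}

```text
clock: 10.02
eef_pos: [543.5, 216.0, 122.3]
tool_rot: [3.142, 0.0, 2.169]
force: [-0.3, 0.4, -1.3]
width: 60.7
gripper_force: 65.8
```

>>> {"fn": "play_rows", "kwargs": {"deltas": [0, 0, 1, 0, 0, 0, 0.2, 0, 0, 2, 0, 0, 0, 0.2, 0, 0, 2, 0, 0, 0, 0.2]}}

```text
clock: 10.4
eef_pos: [543.6, 216.0, 120.5]
tool_rot: [3.141, 0.0, 2.169]
force: [-1.6, 0.0, 3.5]
width: 60.5
gripper_force: 66.1
```

>>> {"fn": "play_rows", "kwargs": {"deltas": [0, 0, 1, 0, 0, 0, 0.2, 0, 0, 2, 0, 0, 0, 0.2, 0, 0, 3, 0, 0, 0, 0.2, 0, 0, 4, 0, 0, 0, 0.2, 0, 0, 4, 0, 0, 0, 0.2]}}

```text
clock: 11.02
eef_pos: [543.6, 216.0, 116.8]
tool_rot: [3.141, -0.0, 2.169]
force: [-2.8, -0.3, 8.3]
width: 60.3
gripper_force: 66.6
```

>>> {"fn": "play_rows", "kwargs": {"deltas": [0, 0, 1, 0, 0, 0, 0.2, 0, 0, 2, 0, 0, 0, 0.2, 0, 0, 2, 0, 0, 0, 0.2]}}

```text
clock: 11.4
eef_pos: [543.6, 216.0, 115.1]
tool_rot: [3.141, -0.0, 2.169]
force: [-2.6, -1.3, 10.1]
width: 60.3
gripper_force: 66.9
```

>>> {"fn": "play_rows", "kwargs": {"deltas": [0, 0, 0.4, 0, 0, 0, 0.2, 0, 0, 0.4, 0, 0, 0.08, 0.2, 0, 0, 0.4, 0, 0, 0.16, 0.2, 0, 0, 0.4, 0, 0, 0.24, 0.2, 0, 0, 0.4, 0, 0, 0.32, 0.2, 0, 0, 0.4, 0, 0, 0.4, 0.2, 0, 0, 0.4, 0, 0, 0.4, 0.2]}}

```text
clock: 12.28
eef_pos: [545.2, 216.3, 115.2]
tool_rot: [3.138, -0.0, 1.768]
force: [0.3, 0.2, 9.6]
width: 60.4
gripper_force: 66.9
```

```bash
python3 -c "
from m import *
print(st['force'],st['torque'],st['tool_rot'],st['qpos'])"
```

```text
147 [268.39 252.07] [520.29 218.18 124.  ] [521.29 225.13 138.16]
124 [365.02 302.06] [570.42 201.06 124.  ] [566.13 209.81 138.16]
[0.28 0.19 9.59] [-0.09  0.21 -0.07] [ 3.14 -0.    1.77] [-0.58  0.7   0.25  1.81 -0.26  0.66  0.02]
```

The ring turned freely by 23° with the hand. Continuing.

>>> {"fn": "play_rows", "kwargs": {"deltas": [0, 0, 0, 0, 0, 0.1, 0.2, 0, 0, 0, 0, 0, 0.2, 0.2, 0, 0, 0, 0, 0, 0.3, 0.2, 0, 0, 0, 0, 0, 0.4, 0.2, 0, 0, 0, 0, 0, 0.5, 0.2, 0, 0, 0, 0, 0, 0.6, 0.2, 0, 0, 0, 0, 0, 0.7, 0.2, 0, 0, 0, 0, 0, 0.8, 0.2, 0, 0, 0, 0, 0, 0.9, 0.2, 0, 0, 0, 0, 0, 0.9, 0.2]}}

```text
clock: 13.72
eef_pos: [545.5, 215.9, 115.2]
tool_rot: [3.139, -0.003, 0.868]
force: [0.2, -1.1, 8.9]
width: 60.6
gripper_force: 66.9
```

```bash
python3 -c "
from m import *
print(st['force'],st['torque'],st['tool_rot'],st['qpos'])"
```

```text
148 [268.43 252.06] [530.19 235.83 124.  ] [536.24 239.32 138.19]
124 [365.1  302.28] [547.91 185.87 124.  ] [552.1  194.63 138.19]
[ 0.2  -1.08  8.88] [-0.17  0.07 -0.03] [ 3.14 -0.    0.87] [-0.74  0.74  0.5   1.82 -0.52  0.71 -0.64]
```

>>> {"fn": "play_rows", "kwargs": {"deltas": [0, 0, 0, 0, 0, 0.08, 0.2, 0, 0, 0, 0, 0, 0.16, 0.2, 0, 0, 0, 0, 0, 0.24, 0.2, 0, 0, 0, 0, 0, 0.29, 0.2, 0, 0, 0, 0, 0, 0.33, 0.2, 0, 0, 0, 0, 0, 0.33, 0.2]}}

```text
clock: 14.68
eef_pos: [544.5, 215.8, 115.1]
tool_rot: [3.141, -0.002, 0.539]
force: [-1.7, -1.7, 11.1]
width: 60.7
gripper_force: 67.0
```

```bash
python3 -c "
from m import *
print(st['force'],st['torque'],st['tool_rot'],st['qpos'])"
```

```text
148 [268.51 252.2 ] [536.15 239.18 124.  ] [542.99 240.51 138.07]
124 [365.1  302.28] [536.84 186.33 124.  ] [543.6  193.19 138.07]
[-1.69 -1.66 11.13] [-0.13  0.43  0.07] [ 3.14 -0.    0.54] [-0.79  0.77  0.59  1.82 -0.61  0.74 -0.89]
```

The lugs are 93° round and the stop's torque shows. Letting pressure off so they rise into the notches.

>>> {"fn": "play_rows", "kwargs": {"deltas": [0, 0, -1, 0, 0, 0, 0.2, 0, 0, -2, 0, 0, 0, 0.2, 0, 0, -3, 0, 0, 0, 0.2, 0, 0, -3, 0, 0, 0, 0.2]}}

```text
clock: 15.38
eef_pos: [544.5, 215.9, 117.5]
tool_rot: [3.141, -0.002, 0.539]
force: [0.7, -0.5, 6.5]
width: 60.8
gripper_force: 66.3
```

>>> {"fn": "play_rows", "kwargs": {"deltas": [0, 0, -0.5, 0, 0, 0, 0.2, 0, 0, -1, 0, 0, 0, 0.2, 0, 0, -1, 0, 0, 0, 0.2]}}

```text
clock: 15.75
eef_pos: [544.3, 215.9, 118.2]
tool_rot: [3.141, -0.001, 0.539]
force: [0.5, -1.1, 4.7]
width: 60.7
gripper_force: 66.3
```

>>> {"fn": "play_rows", "kwargs": {"deltas": [0, 0, -0.5, 0, 0, 0, 0.2, 0, 0, -0.8, 0, 0, 0, 0.2, 0, 0, -0.8, 0, 0, 0, 0.2]}}

```text
clock: 16.12
eef_pos: [544.0, 216.0, 118.8]
tool_rot: [3.141, -0.001, 0.539]
force: [1.3, -0.2, 4.1]
width: 60.6
gripper_force: 66.1
```

>>> {"fn": "play_rows", "kwargs": {"deltas": [0, 0, 0, 0, 0, 0, 0.72, 0, 0, 0, 0, 0, 0, 0.76, 0, 0, 0, 0, 0, 0, 0.85, 0, 0, 0, 0, 0, 0, 0.95, 0, 0, 0, 0, 0, 0, 1, 0, 0, 0, 0, 0, 0, 1]}}

```text
clock: 16.88
eef_pos: [543.4, 216.0, 118.7]
tool_rot: [-3.141, 0.0, 0.539]
force: [-0.7, 1.1, 0.1]
width: 85.3
gripper_force: 0.0
```

```bash
python3 -c "
from m import *
print(st['force'],st['torque'],st['tool_rot'],st['eef_pos'])
cv2.imwrite('pics/w6.png',im[:,:,::-1].astype(np.uint8))
a=[ce[i] for i in range(1,n) if s[i,4]>60][:2]
for z in (137,141,145,149): P=plane(c,a,z);print(z,P.mean(0),np.linalg.norm(P[0]-P[1]),np.degrees(np.arctan2(*(P[1]-P[0])[1::-1])))"
```

```text
148 [268.95 251.41] [533.81 239.01 124.  ] [542.4  240.69 141.71]
128 [365.98 301.44] [534.66 184.59 124.  ] [543.14 193.25 141.71]
[-0.71  1.14  0.12] [ 0.03 -0.04 -0.  ] [-3.14  0.    0.54] [543.44 216.03 118.71]
137 [540.5  215.59 137.  ] 49.30736863424404 -89.09991726547017
141 [542.43 216.76 141.  ] 47.7297410641708 -89.09991726547017
145 [544.35 217.93 145.  ] 46.1521134940976 -89.09991726547017
149 [546.28 219.1  149.  ] 44.57448592402436 -89.09991726547018
```

View pics/w6.png

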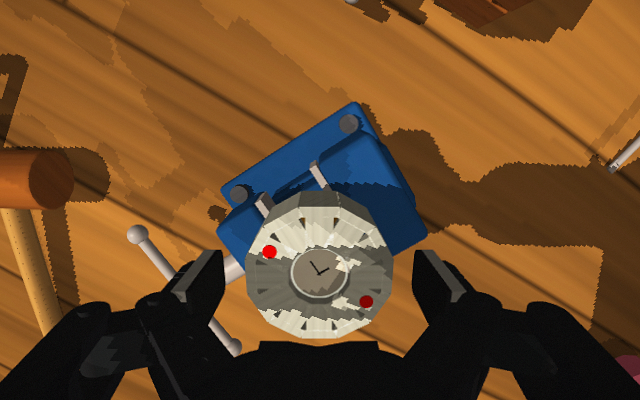

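Released: the dots are at (269,251) and (366,301), lugs at -89°, 93° round from the slots, and the ring has risen about 3.5 mm. That puts its underside near -8.3 mm, so it is in the notches. Retreating upward and checking.

>>> {"fn": "play_rows", "kwargs": {"deltas": [0, 0, -5, 0, 0, 0, 1, 0, 0, -20, 0, 0, 0, 1, 0, 0, -50, 0, 0, 0, 1, 0, 0, -85, 0, 0, 0, 1, 0, 0, -110, 0, 0, 0, 1, 0, 0, -110, 0, 0, 0, 1, 0, 0, -110, 0, 0, 0, 1]}}

```text
clock: 17.95
eef_pos: [543.0, 216.1, 228.5]
tool_rot: [-3.141, 0.0, 0.539]
force: [0.5, 0.3, -0.0]
width: 85.5
gripper_force: 0.0
```

```bash
python3 -c "
from m import *
a=[ce[i] for i in range(1,n) if s[i,4]>15 and 240<ce[i][0]<400]
print(a)
P=plane(c,a[:2],141.5);print(P,P.mean(0),np.linalg.norm(P[0]-P[1]),np.degrees(np.arctan2(*(P[1]-P[0])[1::-1])))"
```

```text
45 [291.36 187.49] [538.34 239.66 124.  ] [570.4  246.05 251.52]
43 [345.79 217.79] [539.09 188.75 124.  ] [570.76 221.43 251.52]
[array([291.36, 187.49]), array([345.79, 217.79])]
[[542.74 240.54 141.5 ]
 [543.44 193.24 141.5 ]] [543.09 216.89 141.5 ] 47.30528573443044 -89.15883537048676
```

Separation is 47.3 mm at the expected 141.5 mm height, centred within 1 mm of the axis, and the angle has not changed. Handing in.

```bash
python3 -c "
from cell import *
print(finish_job())"
```

```text
the job is handed in; nothing more can be done
None
```

The ring was fitted, pressed, turned about 93° clockwise and let go in the notches, then handed in at about 18 s; by camera it sits about 8.3 mm below the lip top and within 1 mm of the axis, and the hand-in call returned no verdict.

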